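Spread the corn in the steamer basket and lift it by its drawn-out handle

TASK

Get the steamer basket ready for the pot: while it stands on the worktop with its handle pushed down, spread the corn pieces heaped on one side of it into a single layer all round the central handle, none on top of or touching another and no side of the basket left bare. Then squeeze the grip so that the push button in its side goes in, pull the handle up past its first stop to the second, and lift the basket by it. Finish while holding: keep the grip in the fingers with the handle fully drawn out and the basket level in the air, at least 5 cm clear of the worktop, the corn still spread out.

Things in the scene. Friction and masses are not known exactly. Their poses are not given: they have to be found in the camera images.
- basket: Loose steel steamer basket, 0.34 kg. Origin: on its axis, under its feet; z up. Flat floor of radius 98 mm, 26 mm up; petals lean out to radius 126 mm, 59 mm up. Central tube 25 mm across, top 70 mm up, from which a rod with a grip slides up. Button on the -x side of the grip; corn heaped on the +y side. (A wall cabinet hangs over the worktop at x > 0.55 m, y < 0.37 m, from 0.5 m up.)
- handle (a joint): How far the handle is drawn up out of the tube, m: 0 down, 0.024 first stop, 0.048 second stop (end of travel). A spring pawl locks it at each of these until the button is pressed; with the button held in, it slides past the first stop at about 1 N, less than the basket weighs, and sinks back if not held up.
- button (a joint): How far the button is pressed in, m: 0 out, 0.005 flush with the face of the grip, 0.0055 end; the lock is free from 0.0035. It takes about 7 N and springs out again. A firm pinch (20 N or more) across the grip, on the face of the button and the face opposite, presses it.
- grip (a point): Centre of the black grip on the rod, an upright block 26 mm (basket x) by 24 mm (basket y) by 38 mm tall, 31 mm along x with the button out. With the handle down it is 91 mm above the origin of the basket and spans 72 to 110 mm; it moves up with the handle. Its axes are those of the basket.
- button_face (a point): Centre of the outer face of the steel push button, 15 mm wide, 21 mm tall, 5 mm out of the -x face of the grip: 18 mm to -x of the centre of the grip, at its height. It is pressed along the +x of the basket.
- corn_1_mid (a point): Centre of a loose round of corn on the cob, an upright cylinder 44 mm across and 32 mm tall, 0.045 kg. At the start it stands on the basket's floor, its centre 42 mm above the basket's origin and about 70 mm from its axis.
- corn_2_mid (a point): Centre of a loose round of corn on the cob, an upright cylinder 44 mm across and 32 mm tall, 0.045 kg. At the start it stands on the basket's floor, its centre 42 mm above the basket's origin and about 70 mm from its axis.
- corn_3_mid (a point): Centre of a loose round of corn on the cob, an upright cylinder 44 mm across and 32 mm tall, 0.045 kg. At the start it stands on the basket's floor, its centre 42 mm above the basket's origin and about 70 mm from its axis.
- corn_4_mid (a point): Centre of a loose round of corn on the cob, an upright cylinder 44 mm across and 32 mm tall, 0.045 kg. At the start it lies on top of two others, its centre 74 mm above the basket's origin and about 70 mm from its axis.
- corn_5_mid (a point): Centre of a loose round of corn on the cob, an upright cylinder 44 mm across and 32 mm tall, 0.045 kg. At the start it lies on top of two others, its centre 74 mm above the basket's origin and about 70 mm from its axis.
- mug: Two-tone mug with a handle, 78x110x97 mm, loose, to the right of and behind the basket; leave alone. Origin at its underside.
- shaker: Small salt shaker, 44 mm across and 90 mm tall, loose, behind the basket; leave alone. Origin at its underside.
- fork: Steel table fork, 204x28x18 mm, loose, lying to the right of the basket; leave alone. Origin at its underside.
Things that resemble listed ones, but are neither listed nor needed, are in the scene too. Leave any purple or red look-alike of the part that bears corn_3_mid alone.

How it is judged:
On the way, in this order (a step that is already met when the one before it is completed fails the run):
1. the corn is spread in a single layer all round the handle and let go, the basket standing on the worktop with its handle still down (z of corn_1_mid in the frame of basket between 0.036 and 0.053 m and z of corn_2_mid in the frame of basket between 0.036 and 0.053 m and z of corn_3_mid in the frame of basket between 0.036 and 0.053 m and z of corn_4_mid in the frame of basket between 0.036 and 0.053 m and z of corn_5_mid in the frame of basket between 0.036 and 0.053 m and x of corn_1_mid in the frame of basket between -0.1 and 0.1 m and y of corn_1_mid in the frame of basket between -0.1 and 0.1 m and x of corn_2_mid in the frame of basket between -0.1 and 0.1 m and y of corn_2_mid in the frame of basket between -0.1 and 0.1 m and x of corn_3_mid in the frame of basket between -0.1 and 0.1 m and y of corn_3_mid in the frame of basket between -0.1 and 0.1 m and x of corn_4_mid in the frame of basket between -0.1 and 0.1 m and y of corn_4_mid in the frame of basket between -0.1 and 0.1 m and x of corn_5_mid in the frame of basket between -0.1 and 0.1 m and y of corn_5_mid in the frame of basket between -0.1 and 0.1 m and distance between each of corn_2_mid, corn_3_mid, corn_4_mid, corn_5_mid and corn_1_mid above 0.047 m and distance between each of corn_3_mid, corn_4_mid, corn_5_mid and corn_2_mid above 0.047 m and distance between each of corn_4_mid, corn_5_mid and corn_3_mid above 0.047 m and distance between corn_5_mid and corn_4_mid above 0.047 m and x of any of corn_1_mid, corn_2_mid, corn_3_mid, corn_4_mid, corn_5_mid in the frame of basket above 0.028 m and x of any of corn_1_mid, corn_2_mid, corn_3_mid, corn_4_mid, corn_5_mid in the frame of basket below -0.028 m and y of any of corn_1_mid, corn_2_mid, corn_3_mid, corn_4_mid, corn_5_mid in the frame of basket above 0.028 m and y of any of corn_1_mid, corn_2_mid, corn_3_mid, corn_4_mid, corn_5_mid in the frame of basket below -0.028 m and contact force between the fingers and corn_1 below 0.2 N and contact force between the fingers and corn_2 below 0.2 N and contact force between the fingers and corn_3 below 0.2 N and contact force between the fingers and corn_4 below 0.2 N and contact force between the fingers and corn_5 below 0.2 N and value of joint handle below 0.006 m and height (world z) of basket below 0.008 m and angle between basket's own z axis and vertical below 0.1 rad), for 0.2 s.
2. with the button pressed, the handle is drawn up to its second stop (value of joint handle above 0.044 m and value of joint button above 0.003 m), for 0.1 s.
At the end, for the whole second after the job is handed in: Grip in the fingers (over 2 N), handle out at least 44 mm, basket level within 0.2 rad, still, 42 mm or more above the worktop, nothing else carrying it; all corn in one layer on its floor, centres over 47 mm apart (3 mm gaps), on each of its sides +x, -x, +y, -y a piece over 28 mm from the axis (z of corn_1_mid in the frame of basket between 0.036 and 0.053 m and z of corn_2_mid in the frame of basket between 0.036 and 0.053 m and z of corn_3_mid in the frame of basket between 0.036 and 0.053 m and z of corn_4_mid in the frame of basket between 0.036 and 0.053 m and z of corn_5_mid in the frame of basket between 0.036 and 0.053 m and x of corn_1_mid in the frame of basket between -0.1 and 0.1 m and y of corn_1_mid in the frame of basket between -0.1 and 0.1 m and x of corn_2_mid in the frame of basket between -0.1 and 0.1 m and y of corn_2_mid in the frame of basket between -0.1 and 0.1 m and x of corn_3_mid in the frame of basket between -0.1 and 0.1 m and y of corn_3_mid in the frame of basket between -0.1 and 0.1 m and x of corn_4_mid in the frame of basket between -0.1 and 0.1 m and y of corn_4_mid in the frame of basket between -0.1 and 0.1 m and x of corn_5_mid in the frame of basket between -0.1 and 0.1 m and y of corn_5_mid in the frame of basket between -0.1 and 0.1 m and distance between each of corn_2_mid, corn_3_mid, corn_4_mid, corn_5_mid and corn_1_mid above 0.047 m and distance between each of corn_3_mid, corn_4_mid, corn_5_mid and corn_2_mid above 0.047 m and distance between each of corn_4_mid, corn_5_mid and corn_3_mid above 0.047 m and distance between corn_5_mid and corn_4_mid above 0.047 m and x of any of corn_1_mid, corn_2_mid, corn_3_mid, corn_4_mid, corn_5_mid in the frame of basket above 0.028 m and x of any of corn_1_mid, corn_2_mid, corn_3_mid, corn_4_mid, corn_5_mid in the frame of basket below -0.028 m and y of any of corn_1_mid, corn_2_mid, corn_3_mid, corn_4_mid, corn_5_mid in the frame of basket above 0.028 m and y of any of corn_1_mid, corn_2_mid, corn_3_mid, corn_4_mid, corn_5_mid in the frame of basket below -0.028 m and value of joint handle above 0.044 m and height (world z) of basket above 0.042 m and angle between basket's own z axis and vertical below 0.2 rad and contact force between the fingers and handle above 2 N and linear speed of basket below 0.05 m/s and contact force between basket and mug below 0.2 N and contact force between basket and shaker below 0.2 N and contact force between basket and fork below 0.2 N); the arm keeps its last pose, push and grip.
It fails at once if the mug is pushed away (distance of mug from where it was at the start of the episode above 0.03 m).
It fails at once if the shaker is pushed away (distance of shaker from where it was at the start of the episode above 0.03 m).
It fails at once if the fork is pushed away (distance of fork from where it was at the start of the episode above 0.03 m).
It also fails if it takes over 64 s, if anything falls off the work surface, if the arm or the gripper's body presses on something with over 40 N, if the wrist force passes 120 N, or if a joint passes its speed limit or range.

ROBOT

A 6-joint arm with a two-finger parallel gripper is mounted at the origin on the work surface; the furniture and walls round the work are solid. World frame = base frame: x ahead of the robot, y to its left, z up, the work surface at z = 0. Lengths are in m, angles in rad, forces in N, time in s.
With the tool pointing down it reaches from about 0.425 to 1.125 m from the base axis. Payload 14.9 kg.
Tool frame: the origin (TCP) lies at the very end of the fingers, on their centre line; the grasp point (between the pads) lies 19 mm behind it (arm.grip_point_offset is the z of the grasp point in the tool frame, in m); z points along the fingers, y is the line along which they close (so a half turn about z gives the same grasp; the last joint's range is limited). The gripper opens to 91 mm and grips with 3 to 60 N. Pads are 32 mm wide; open, the fingers measure 118 mm over their backs; the gripper's body (76 mm by 178 mm) begins 60 mm behind the grasp point.
Start: joints at [-1.341, 0.379, 1.734, -0, 1.028, -0.033], TCP at [0.182, -0.676, 0.214] pointing down, gripper open.
Joint ranges: [-2.77, 2.77], [-0.74, 2.19], [0, 2.66], [-1.06, 4.2], [0.31, 2.87], [-3.08, 3.08]. Speed limits (rad/s): [1.89, 1.89, 2.39, 3.14, 3.14, 3.14].

INTERFACE

Orientations are given as a 3x3 rotation matrix whose columns are the frame's x, y, z axes.
In Python, from bench import arm gives the robot as it stands. The module is installed in compiled form; this text tells all that it offers.
- The arm moves only by the tool arm_command, never from a script. Its argument "motion" is a list of rows, each a list of 5 numbers: the shift along the tool's x, y, z in mm, then the turn about the tool's z in rad, then the closure, from 0 (fully open) to 1 (shut). A call has 1 to 12 rows; each row shifts and turns the commanded pose from where the row before left it, along the tool's axes as they then stand; what a row does not reach is not made up. A row lasts 1/10 s, in which the tool goes at most 50 mm and 8.59 degrees, less where a joint would pass 70% of its speed; a pose out of reach is approached as far as the arm can. A call is refused whole if a number of a shift passes 50 or a number of a turn 0.15, either way. A call with a gripper value outside its range is refused whole. The fingers move at their own pace and stop on an object; "grip_force" is the grip in N (left out, the last holds). Time passes only in rows, so rows that do not move let the fingers close. It gives the time, the measured TCP pose, the force, the opening and the grip force at its end, in the units of the state.
- arm.get_state(): the state, without advancing time (a new reading comes with each control period).
- arm.get_image(name): name is "side" or "top" or "wrist"; returns the picture (480x640x3 uint8, red, green, blue); there is no depth.
- arm.camera_model(name): a dict with "vertical_fov" (degrees; the focal length in pixels is half the picture's height over the tangent of half this angle, whatever the lens; pixels are square), "cx", "cy" (the principal point, pixels), "origin" and "orientation" of the camera in the world. Camera axes: x right, y down, z forward; pixel columns grow to the right and rows downward; lengths in m; the calibration is good to about 2 mm. The wrist camera is an equidistant fisheye: a pixel r from the principal point sees the ray r / f radians off the axis. A picture is of the moment at which its call begins: read the wrist's pose just before it. camera_model takes no time and is no camera call; for the wrist camera it gives the pose at the moment of the call.
- arm.hand_in(): hands the job in; it is judged then, once.
The state is a dict: "clock": time; "qpos": joint angles; "qvel": joint speeds; "tau": joint torques, N m; "ee_pos": TCP position; "ee_rot": TCP orientation; "contact_force": force on the tool from outside, world axes, zero at the start; "moment": the same for the moment, N m; "finger_gap": finger opening in m; "grip_force": force on a finger pad.
Only numpy, scipy, OpenCV 4.12 (cv2) and the standard library are available. Lean on these libraries where they do the work, as an engineer would, in place of code of your own. Each camera call takes 0.05 s, during which the arm holds its last target. There are 200 camera calls.

## Working session

There is one attempt and no reset: what is moved stays moved. The work goes in short steps, Python scripts to look and compute and a tool call to move; the robot and the scene stay as the last step left them, time stands still between calls to the robot, and variables do not carry over. Pictures are saved under pics/ and viewed, at most 13 in all, crops included, and the job is handed in when it is done.

Besides the shell and the picture viewer there is one more tool, called after "Call:" in YAML: its name, and indented under it one key for each argument. arm_command: Moves the arm, as the interface text tells. Its arguments: {"type":"object","properties":{"motion":{"type":"array"},"grip_force":{"type":"number"}},"required":["motion"]}

```bash
mkdir -p pics
python3 - <<'E'
from bench import arm
import cv2,numpy as np
s=arm.get_state(); print({k:np.round(v,3).tolist() for k,v in s.items()}, arm.grip_point_offset)
for n in ("top","side"):
    c=arm.camera_model(n); print(n,{k:np.round(v,4).tolist() for k,v in c.items()})
    cv2.imwrite(f"pics/{n}0.png",arm.get_image(n)[:,:,::-1])
E
```

```text
{'clock': 0.0, 'qpos': [-1.341, 0.379, 1.735, -0.0, 1.029, -0.033], 'qvel': [-0.002, 0.001, 0.001, 0.0, -0.001, -0.0], 'tau': [0.003, -76.372, -43.437, 0.065, 0.042, -0.0], 'ee_pos': [0.182, -0.676, 0.213], 'ee_rot': [[0.966, 0.26, -0.0], [0.26, -0.966, 0.001], [0.0, -0.001, -1.0]], 'contact_force': [0.352, 0.361, 0.983], 'moment': [0.022, -0.002, 0.022], 'grip_force': 0.0, 'finger_gap': 0.091} -0.0188
top {'vertical_fov': 54.0099, 'cx': 327.5057, 'cy': 244.2691, 'origin': [0.3339, 0.1604, 0.9284], 'orientation': [[-0.0191, -0.9792, 0.2022], [-0.9998, 0.02, 0.0025], [-0.0065, -0.2021, -0.9793]]}
side {'vertical_fov': 55.6659, 'cx': 320.6017, 'cy': 239.3196, 'origin': [0.4105, -0.4915, 0.7166], 'orientation': [[0.9928, -0.0736, 0.0941], [-0.1189, -0.6799, 0.7236], [0.0107, -0.7296, -0.6838]]}
```

View pics/top0.png

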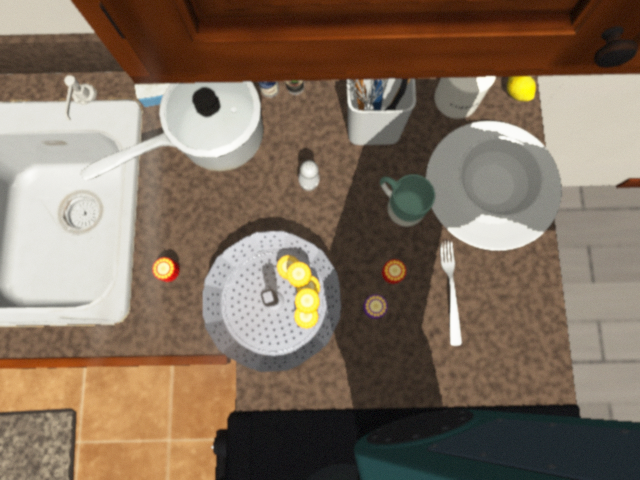

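View pics/side0.png

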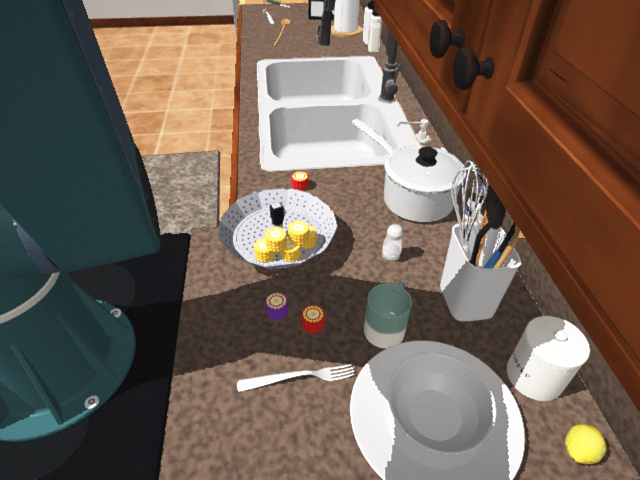

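The top view shows the basket centred near (272,298), its grip at (268,297) and the corn on its right at about (285–320, 265–325). The mug is at (408,200), the shaker at (309,175) and the fork at (453,300). Next I'll enlarge the basket in both views.

```bash
cat > h.py <<'E'
from bench import arm
import cv2,numpy as np
def cam(n):
    c=arm.camera_model(n); f=240/np.tan(np.radians(c["vertical_fov"])/2)
    return f,c["cx"],c["cy"],np.array(c["origin"]),np.array(c["orientation"])
def proj(n,P):
    f,cx,cy,o,R=cam(n); q=(np.atleast_2d(P)-o)@R
    return np.c_[cx+f*q[:,0]/q[:,2],cy+f*q[:,1]/q[:,2]]
def ray(n,u,v,z):
    f,cx,cy,o,R=cam(n); d=R@np.array([(u-cx)/f,(v-cy)/f,1]); return o+d*(z-o[2])/d[2]
E
python3 - <<'E'
from h import *
t=cv2.imread("pics/top0.png")[225:375,195:350]; s=cv2.imread("pics/side0.png")[180:280,210:345]
cv2.imwrite("pics/topz.png",cv2.resize(t,None,fx=4,fy=4,interpolation=cv2.INTER_CUBIC))
cv2.imwrite("pics/sidez.png",cv2.resize(s,None,fx=5.5,fy=5.5,interpolation=cv2.INTER_CUBIC))
E
```

```text
(no output)
```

View pics/topz.png

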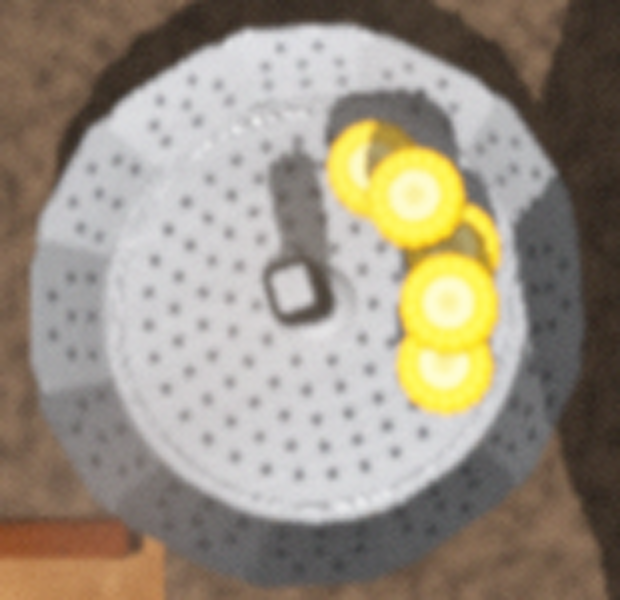

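View pics/sidez.png

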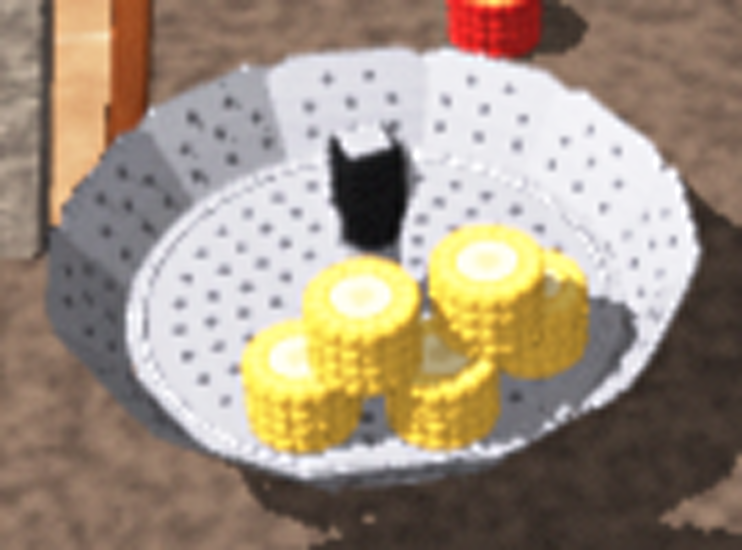

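The enlarged views show the floor centred at topz (316,308), the grip top at (296,287), the two upper corn tops at (415,195) and (448,300), and the lower ones near (373,167), (455,245) and (446,366). In sidez the upper tops are at (361,295) and (490,260), and the lower ones at about (290,360), (437,360) and (545,290).

Run:
```python
from h import *
T=lambda u,v,z: ray("top",u/4+195-.4,v/4+225-.4,z)
S=lambda u,v,z: ray("side",u/5.5+210-.4,v/5.5+180-.4,z)
c=T(316,308,.026);print("floor",c);print("rim",T(306,305,.059));g=T(296,287,.110);print("gripT",g,"gripS",S(367,140,.11)); 
for n,p,q,z in [("A",(415,195),(490,260),.09),("B",(448,300),(361,295),.09),("l1",(373,167),(545,290),.058),("l2",(455,245),(437,360),.058),("l3",(446,366),(290,360),.058)]:
    a=T(*p,z);b=S(*q,z)
    for x in (a,b):
        d=(x-g)[:2];print(n,x.round(4),"rel",d.round(4),np.hypot(*d).round(3),np.degrees(np.arctan2(d[1],d[0])).round(1))
for n,u,v,z in [("shaker",309,180,.0),("shakertop",309,170,.09),("mug",408,215,0)]: print(n,ray("top",u,v,z))
```

```text
floor [0.41052563 0.26784968 0.026     ]
rim [0.40918859 0.26853245 0.059     ]
gripT [0.4126435  0.26657512 0.11      ] gripS [0.41330534 0.26593268 0.11      ]
A [0.4548 0.216  0.09  ] rel [ 0.0421 -0.0506] 0.066 -50.2
A [0.456 0.214 0.09 ] rel [ 0.0433 -0.0526] 0.068 -50.5
B [0.4075 0.2016 0.09  ] rel [-0.0052 -0.065 ] 0.065 -94.5
B [0.4068 0.1996 0.09  ] rel [-0.0059 -0.067 ] 0.067 -95.0
l1 [0.473  0.2376 0.058 ] rel [ 0.0603 -0.0289] 0.067 -25.6
l1 [0.4782 0.2301 0.058 ] rel [ 0.0656 -0.0365] 0.075 -29.1
l2 [0.4356 0.1997 0.058 ] rel [ 0.023  -0.0669] 0.071 -71.0
l2 [0.4335 0.1951 0.058 ] rel [ 0.0209 -0.0714] 0.074 -73.7
l3 [0.3802 0.2044 0.058 ] rel [-0.0324 -0.0622] 0.07 -117.6
l3 [0.3781 0.2012 0.058 ] rel [-0.0345 -0.0654] 0.074 -117.8
shaker [0.66232162 0.19856906 0.        ]
shakertop [0.65023069 0.19465214 0.09      ]
mug [ 0.58309999 -0.00226188  0.        ]
```

Call:
arm_command:
  motion:
    - [28,-29,0,0,0.3]
    - [28,-29,0,0,0.3]
    - [28,-29,0,0,0.3]
    - [28,-29,0,0,0.3]
    - [29,-29,0,0,0.3]
    - [29,-29,0,0,0.3]
    - [29,-29,0,0,0.3]
    - [29,-29,0,0,0.3]
    - [29,-29,0,0,0.3]
    - [29,-29,0,0,0.3]
    - [29,-29,0,0,0.3]
    - [29,-29,0,0,0.3]

```text
clock: 1.3
ee_pos: [0.424, -0.249, 0.2139]
ee_rot: [[0.966, 0.26, -0.0], [0.26, -0.966, 0.0], [-0.0, -0.0, -1.0]]
contact_force: [0.7, -0.3, -0.4]
finger_gap: 0.0638
grip_force: 0.0
```

```bash
cat > pl.py <<'E'
# usage: pl.py x y z yaw_deg : remaining shift in tool axes (mm) and tool-z turn (rad), shift given after turn too
import sys; from h import *
s=arm.get_state(); p=np.array(s["ee_pos"]); R=np.array(s["ee_rot"])
x,y,z,w=map(float,sys.argv[1:]); d=(np.array([x,y,z])-p)*1000
psi=np.degrees(np.arctan2(R[1,0],R[0,0])); t=(psi-w+180)%360-180
a=np.radians(w); R2=np.array([[np.cos(a),np.sin(a),0],[np.sin(a),-np.cos(a),0],[0,0,-1]])
print("t",round(s["clock"],2),"pos",p.round(4),"yaw",psi.round(2),"gap",round(s["finger_gap"],4),"F",np.round(s["contact_force"],1),"grip",round(s["grip_force"],1),"q6",round(s["qpos"][5],2),"tilt",R[:,2].round(4))
print("now-frame shift",(R.T@d).round(1),"after-turn shift",(R2.T@d).round(1),"turn",np.radians(t).round(3))
E
python3 pl.py 0.45 0.0 0.2 15.06
```

```text
t 1.3 pos [ 0.424  -0.249   0.2139] yaw 15.05 gap 0.0638 F [ 0.7 -0.3 -0.4] grip 0.0 q6 0.73 tilt [-1.e-04  0.e+00 -1.e+00]
now-frame shift [  89.7 -233.7   13.9] after-turn shift [  89.8 -233.7   13.9] turn -0.0
```

Call:
arm_command:
  motion:
    - [11,-29,0,0,0.34]
    - [11,-29,0,0,0.34]
    - [11,-29,0,0,0.34]
    - [11,-29,0,0,0.34]
    - [11,-29,0,0,0.34]
    - [11,-29,0,0,0.34]
    - [11,-29,0,0,0.34]
    - [12,-30,0,0,0.34]

```text
clock: 2.1
ee_pos: [0.4488, -0.0012, 0.2139]
ee_rot: [[0.966, 0.26, -0.0], [0.26, -0.966, 0.0], [-0.0, -0.0, -1.0]]
contact_force: [0.4, 0.3, 0.1]
finger_gap: 0.0602
grip_force: 0.0
```

Call:
arm_command:
  motion:
    - [10,-34,0,0,0.34]
    - [10,-34,0,0,0.34]
    - [10,-34,0,0,0.34]
    - [10,-34,0,0,0.34]
    - [10,-34,0,0,0.34]
    - [10,-34,0,0,0.34]
    - [0,0,0,-0.1,0.34]
    - [0,0,0,-0.1,0.34]
    - [0,0,0,-0.1,0.34]
    - [0,0,0,-0.13,0.34]
    - [0,0,0,0,0.34]

```text
clock: 3.2
ee_pos: [0.4538, 0.2101, 0.2137]
ee_rot: [[0.768, 0.64, -0.0], [0.64, -0.768, -0.0], [-0.0, -0.0, -1.0]]
contact_force: [0.8, 0.1, -1.0]
finger_gap: 0.0602
grip_force: 0.0
```

```bash
python3 pl.py 0.455 0.215 0.15 39.7
python3 - <<'E'
from h import *
c=arm.camera_model("wrist"); print({k:np.round(v,4).tolist() for k,v in c.items()})
cv2.imwrite("pics/w1.png",arm.get_image("wrist")[:,:,::-1])
E
```

```text
t 3.2 pos [0.4538 0.2101 0.2137] yaw 39.82 gap 0.0602 F [ 0.8  0.1 -1. ] grip 0.0 q6 1.26 tilt [-4.e-04 -1.e-04 -1.e+00]
now-frame shift [ 4.1 -3.  63.7] after-turn shift [ 4.1 -3.  63.7] turn 0.002
{'vertical_fov': 65.7065, 'cx': 324.5767, 'cy': 242.3825, 'origin': [0.5102, 0.2564, 0.3828], 'orientation': [[0.6408, -0.7419, -0.1973], [-0.7677, -0.6192, -0.165], [0.0002, 0.2572, -0.9664]]}
```

View pics/w1.png

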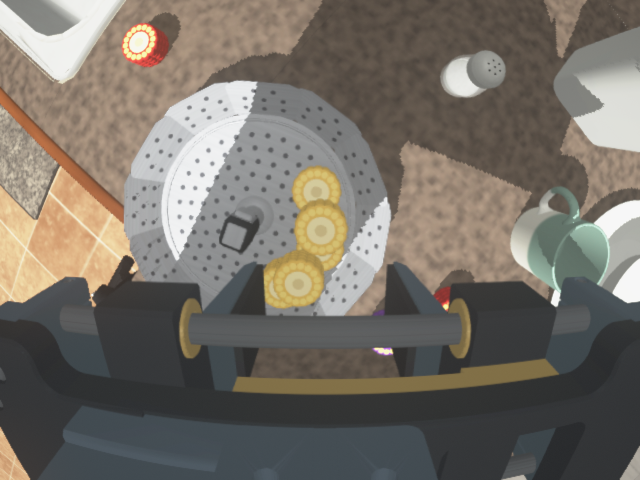

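The wrist view shows A's top at (321,230), B's top at (298,284), lower piece l1's top at (317,190), and the grip top at about (235,233). I'll check these against the estimate.

```bash
cat >> h.py <<'E'
def wray(u,v,z,c=None):
    c=c or arm.camera_model("wrist"); f=240/np.tan(np.radians(c["vertical_fov"])/2)
    a=np.array([u-c["cx"],v-c["cy"]]); r=np.hypot(*a); th=r/f
    d=np.array(c["orientation"])@np.r_[a/r*np.sin(th),np.cos(th)]; o=np.array(c["origin"])
    return o+d*(z-o[2])/d[2]
E
python3 - <<'E'
from h import *
for n,u,v,z in [("A",321,230,.09),("B",298,284,.09),("l1",317,190,.058),("grip",236,233,.11),("rimL",125,212,.059),("rimR",390,198,.059),("rimT",240,81,.059)]: print(n,wray(u,v,z).round(4))
E
```

```text
A [0.4565 0.2153 0.09  ]
B [0.408  0.2006 0.09  ]
l1 [0.4763 0.2365 0.058 ]
grip [0.4168 0.2671 0.11  ]
rimL [0.3434 0.3713 0.059 ]
rimR [0.5124 0.1824 0.059 ]
rimT [0.5093 0.3508 0.059 ]
```

Call:
arm_command:
  motion:
    - [4.8,-2.4,0,0,0.34]
    - [0,0,20,0,0.34]
    - [0,0,25,0,0.34]
    - [0,0,25,0,0.34]
    - [0,0,25,0,0.34]
    - [0,0,20,0,0.34]
    - [0,0,16,0,0.34]
    - [0,0,10,0,0.34]
    - [0,0,6,0,0.34]
    - [0,0,0,0,0.34]

```text
clock: 4.25
ee_pos: [0.4561, 0.2151, 0.0666]
ee_rot: [[0.77, 0.638, -0.001], [0.638, -0.77, -0.0], [-0.001, -0.0, -1.0]]
contact_force: [0.2, 0.3, -0.4]
finger_gap: 0.0603
grip_force: 0.0
```

Call:
arm_command:
  motion:
    - [0,0,0,0,0.45]
    - [0,0,0,0,0.55]
    - [0,0,0,0,0.6]
    - [0,0,0,0,0.6]
    - [0,0,0,0,0.6]
  grip_force: 10

```text
clock: 4.75
ee_pos: [0.4566, 0.2152, 0.0675]
ee_rot: [[0.77, 0.639, 0.001], [0.639, -0.77, 0.0], [0.001, 0.0, -1.0]]
contact_force: [-1.0, -0.5, 6.9]
finger_gap: 0.0437
grip_force: 10.0
```

Call:
arm_command:
  motion:
    - [0,0,-5,0,0.6]
    - [0,0,-15,0,0.6]
    - [0,0,-25,0,0.6]
    - [0,0,-25,0,0.6]
    - [0,0,-10,0,0.6]
    - [0,0,0,-0.1,0.6]
    - [0,0,0,-0.1,0.6]
    - [0,0,0,-0.1,0.6]
    - [0,0,0,-0.096,0.6]
    - [0,0,0,0,0.6]

```text
clock: 5.75
ee_pos: [0.4559, 0.2149, 0.1465]
ee_rot: [[0.462, 0.887, -0.001], [0.887, -0.462, -0.0], [-0.0, -0.0, -1.0]]
contact_force: [-0.3, -0.1, -0.2]
finger_gap: 0.0436
grip_force: 10.0
```

```bash
python3 pl.py 0.4458 0.3291 0.036 62.5
python3 - <<'E'
from h import *
im=arm.get_image("top")[200:400,170:370,::-1]; im2=arm.get_image("wrist")[:,:,::-1]; im3=arm.get_image("side")[160:300,190:360,::-1]
a=cv2.resize(im,(400,400)); b=cv2.resize(im3,(400,329))
cv2.imwrite("pics/c2.png",np.hstack([a,np.vstack([b,np.zeros((71,400,3),np.uint8)])]))
E
```

```text
t 5.75 pos [0.4559 0.2149 0.1465] yaw 62.47 gap 0.0436 F [-0.3 -0.1 -0.2] grip 10.0 q6 0.87 tilt [-5.e-04 -3.e-04 -1.e+00]
now-frame shift [ 96.7 -61.7 110.5] after-turn shift [ 96.6 -61.7 110.5] turn -0.001
```

View pics/c2.png

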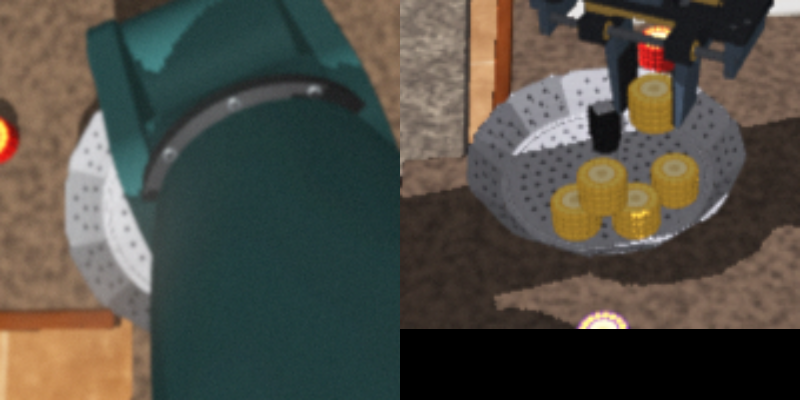

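Call:
arm_command:
  motion:
    - [16,-10,0,0,0.6]
    - [20,-13,0,0,0.6]
    - [24,-16,0,0,0.6]
    - [20,-13,0,0,0.6]
    - [16.7,-9.7,0,0,0.6]
    - [0,0,20,0,0.6]
    - [0,0,25,0,0.6]
    - [0,0,25,0,0.6]
    - [0,0,20,0,0.6]
    - [0,0,10,0,0.6]
    - [0,0,4,0,0.6]
    - [0,0,0,0,0.6]

```text
clock: 7.1
ee_pos: [0.4464, 0.3294, 0.043]
ee_rot: [[0.464, 0.886, -0.0], [0.886, -0.464, -0.0], [-0.0, -0.0, -1.0]]
contact_force: [-0.0, -0.5, 0.2]
finger_gap: 0.044
grip_force: 10.0
```

```bash
python3 pl.py 0.4458 0.3291 0.036 62.5
```

```text
t 7.1 pos [0.4464 0.3294 0.043 ] yaw 62.35 gap 0.044 F [-0.  -0.5  0.2] grip 10.0 q6 1.08 tilt [-1.e-04 -1.e-04 -1.e+00]
now-frame shift [-0.5 -0.4  7. ] after-turn shift [-0.5 -0.4  7. ] turn -0.003
```

Call:
arm_command:
  motion:
    - [0,0,3,0,0.6]
    - [0,0,2,0,0.6]
    - [0,0,1,0,0.6]
    - [0,0,0,0,0.6]

```text
clock: 7.5
ee_pos: [0.4464, 0.3294, 0.0371]
ee_rot: [[0.464, 0.886, 0.0], [0.886, -0.464, 0.0], [0.0, 0.0, -1.0]]
contact_force: [0.2, -0.5, 0.3]
finger_gap: 0.0437
grip_force: 10.0
```

Call:
arm_command:
  motion:
    - [0,0,1,0,0.6]
    - [0,0,0,0,0.6]
    - [0,0,0,0,0.5]
    - [0,0,0,0,0.42]
    - [0,0,0,0,0.36]
    - [0,0,-5,0,0.36]
    - [0,0,-15,0,0.36]
    - [0,0,-30,0,0.36]
    - [0,0,-40,0,0.36]
    - [0,0,-40,0,0.34]
    - [0,0,-20,0,0.34]
    - [0,0,0,0,0.34]

```text
clock: 8.7
ee_pos: [0.4478, 0.3304, 0.1903]
ee_rot: [[0.463, 0.886, 0.005], [0.886, -0.464, 0.003], [0.005, 0.003, -1.0]]
contact_force: [0.2, -0.1, -1.7]
finger_gap: 0.06
grip_force: 0.0
```

```bash
python3 pl.py 0.4075 0.2006 0.067 175.3
```

```text
t 8.7 pos [0.4478 0.3304 0.1903] yaw 62.39 gap 0.06 F [ 0.2 -0.1 -1.7] grip 0.0 q6 1.08 tilt [ 0.0051  0.0035 -1.    ]
now-frame shift [-134.4   24.1  122.6] after-turn shift [  29.5 -132.7  123.3] turn -1.971
```

Call:
arm_command:
  motion:
    - [0,0,0,-0.14,0.34]
    - [0,0,0,-0.14,0.34]
    - [0,0,0,-0.14,0.34]
    - [0,0,0,-0.14,0.34]
    - [0,0,0,-0.14,0.34]
    - [0,0,0,-0.14,0.34]
    - [0,0,0,-0.14,0.34]
    - [0,0,0,-0.14,0.34]
    - [0,0,0,-0.14,0.34]
    - [0,0,0,-0.14,0.34]
    - [0,0,0,-0.14,0.34]
    - [0,0,0,-0.14,0.34]

```text
clock: 9.9
ee_pos: [0.4459, 0.329, 0.1855]
ee_rot: [[-0.933, 0.359, -0.001], [0.359, 0.933, -0.001], [0.001, -0.001, -1.0]]
contact_force: [0.5, -0.1, 0.4]
finger_gap: 0.0599
grip_force: 0.0
```

Call:
arm_command:
  motion:
    - [0,0,0,-0.14,0.34]
    - [0,0,0,-0.14,0.34]
    - [0,0,0,-0.01,0.34]
    - [5,-22,0,0,0.34]
    - [6,-30,0,0,0.34]
    - [7,-30,0,0,0.34]
    - [6,-30,0,0,0.34]
    - [5.5,-20.7,0,0,0.34]
    - [0,0,20,0,0.34]
    - [0,0,20,0,0.34]
    - [0,0,0,0,0.34]

```text
clock: 11.0
ee_pos: [0.4044, 0.1987, 0.1441]
ee_rot: [[-0.996, 0.087, -0.003], [0.087, 0.996, -0.001], [0.003, -0.002, -1.0]]
contact_force: [0.5, 0.4, -0.5]
finger_gap: 0.0603
grip_force: 0.0
```

```bash
python3 pl.py 0.4075 0.2006 0.067 175.3
python3 - <<'E'
from h import *
c=arm.camera_model("wrist"); print({k:np.round(v,4).tolist() for k,v in c.items()})
a=arm.get_image("wrist")[:,:,::-1]
cv2.imwrite("pics/w3.png",a)
E
```

```text
t 11.0 pos [0.4044 0.1987 0.1441] yaw 175.04 gap 0.0603 F [ 0.5  0.4 -0.5] grip 0.0 q6 -1.08 tilt [-0.0034 -0.0015 -1.    ]
now-frame shift [-3.2  2.3 77. ] after-turn shift [-2.9  2.1 77.1] turn -0.005
{'vertical_fov': 65.7065, 'cx': 324.5767, 'cy': 242.3825, 'origin': [0.3334, 0.2051, 0.3134], 'orientation': [[0.086, 0.9634, 0.254], [0.9963, -0.0828, -0.0233], [-0.0015, 0.2551, -0.9669]]}
```

View pics/w3.png

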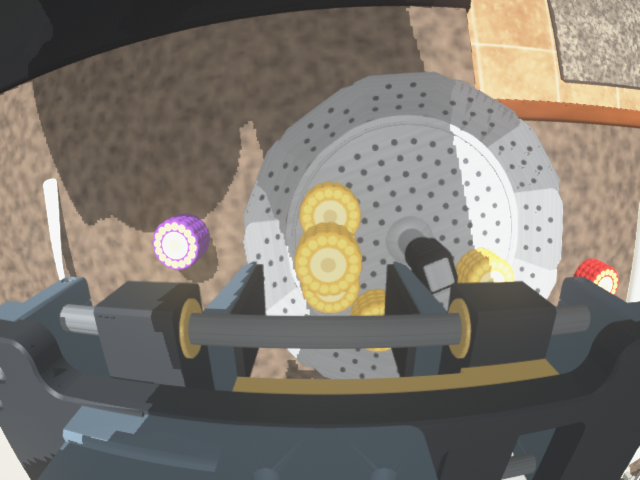

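B's top is at (328,263), l3's top at (330,213) and the grip top at (438,275). A sits on the floor near (486,272), on the far side.

```bash
python3 - <<'E'
from h import *
for n,u,v,z in [("B",328,263,.09),("l3",330,213,.058),("grip",438,275,.11)]: print(n,wray(u,v,z).round(4))
E
python3 pl.py 0.4075 0.2006 0.067 175.3
```

```text
B [0.4068 0.2012 0.09  ]
l3 [0.3807 0.205  0.058 ]
grip [0.414  0.2671 0.11  ]
t 11.05 pos [0.4051 0.1991 0.1453] yaw 175.09 gap 0.06 F [ 0.4 -0.4  0.1] grip 0.0 q6 -1.08 tilt [-0.0024 -0.001  -1.    ]
now-frame shift [-2.4  1.8 78.2] after-turn shift [-2.3  1.7 78.3] turn -0.004
```

Call:
arm_command:
  motion:
    - [-1,1,20,0,0.34]
    - [0,0,25,0,0.34]
    - [0,0,20,0,0.34]
    - [0,0,10,0,0.34]
    - [0,0,4,0,0.34]
    - [0,0,0,0,0.34]
    - [0,0,0,0,0.45]
    - [0,0,0,0,0.55]
    - [0,0,0,0,0.6]
    - [0,0,0,0,0.6]
    - [0,0,0,0,0.6]

```text
clock: 12.15
ee_pos: [0.4075, 0.2007, 0.0676]
ee_rot: [[-0.997, 0.083, 0.001], [0.083, 0.997, 0.0], [-0.001, 0.0, -1.0]]
contact_force: [-0.9, -1.0, 7.6]
finger_gap: 0.0435
grip_force: 10.0
```

Call:
arm_command:
  motion:
    - [0,0,-5,0,0.6]
    - [0,0,-15,0,0.6]
    - [0,0,-25,0,0.6]
    - [0,0,-25,0,0.6]
    - [0,0,-10,0,0.6]
    - [0,0,0,0.1,0.6]
    - [0,0,0,0.1,0.6]
    - [0,0,0,0.1,0.6]
    - [0,0,0,0.098,0.6]
    - [0,0,0,0,0.6]
    - [0,0,0,0,0.6]

```text
clock: 13.25
ee_pos: [0.4069, 0.2004, 0.1467]
ee_rot: [[-0.888, 0.46, -0.0], [0.46, 0.888, -0.0], [0.0, -0.0, -1.0]]
contact_force: [-0.4, -0.3, 0.1]
finger_gap: 0.044
grip_force: 10.0
```

```bash
python3 pl.py 0.3515 0.2993 0.036 152.5
```

```text
t 13.25 pos [0.4069 0.2004 0.1467] yaw 152.62 gap 0.044 F [-0.4 -0.3  0.1] grip 10.0 q6 -0.69 tilt [-3.e-04 -1.e-04 -1.e+00]
now-frame shift [ 94.6  62.4 110.7] after-turn shift [ 94.8  62.2 110.7] turn 0.002
```

Call:
arm_command:
  motion:
    - [16,10,0,0,0.6]
    - [20,13,0,0,0.6]
    - [23,16,0,0,0.6]
    - [20,13,0,0,0.6]
    - [15.7,10.3,0,0,0.6]
    - [0,0,20,0,0.6]
    - [0,0,25,0,0.6]
    - [0,0,25,0,0.6]
    - [0,0,20,0,0.6]
    - [0,0,10,0,0.6]
    - [0,0,7,0,0.6]
    - [0,0,0,0,0.6]

```text
clock: 14.45
ee_pos: [0.3518, 0.2994, 0.0396]
ee_rot: [[-0.887, 0.462, -0.001], [0.462, 0.887, -0.0], [0.0, -0.001, -1.0]]
contact_force: [-0.6, 0.1, -0.7]
finger_gap: 0.0434
grip_force: 10.0
```

Call:
arm_command:
  motion:
    - [0,0,2,0,0.6]
    - [0,0,1.5,0,0.6]
    - [0,0,0,0,0.6]

```text
clock: 14.75
ee_pos: [0.3521, 0.2996, 0.0368]
ee_rot: [[-0.887, 0.462, 0.001], [0.462, 0.887, 0.0], [-0.0, 0.001, -1.0]]
contact_force: [-0.4, 0.1, -0.2]
finger_gap: 0.0439
grip_force: 10.0
```

Call:
arm_command:
  motion:
    - [0,0,0,0,0.5]
    - [0,0,0,0,0.42]
    - [0,0,0,0,0.36]
    - [0,0,-5,0,0.36]
    - [0,0,-15,0,0.36]
    - [0,0,-30,0,0.34]
    - [0,0,-40,0,0.34]
    - [0,0,-40,0,0.34]
    - [0,0,-35,0,0.34]
    - [0,0,0,0,0.34]

```text
clock: 15.75
ee_pos: [0.3537, 0.3009, 0.2062]
ee_rot: [[-0.887, 0.462, 0.006], [0.462, 0.887, 0.005], [-0.003, 0.007, -1.0]]
contact_force: [0.9, 0.0, -0.9]
finger_gap: 0.06
grip_force: 0.0
```

Call:
arm_command:
  motion:
    - [0,0,0,0.13,0.3]
    - [0,0,0,0.13,0.3]
    - [0,0,0,0.13,0.3]
    - [0,0,0,0.13,0.3]
    - [0,0,0,0.13,0.3]
    - [0,0,0,0.136,0.3]
    - [0,0,0,0,0.3]
    - [0,0,0,0,0.3]

```text
clock: 16.55
ee_pos: [0.3516, 0.2993, 0.2011]
ee_rot: [[-0.303, 0.953, -0.0], [0.953, 0.303, -0.0], [-0.0, -0.001, -1.0]]
contact_force: [0.1, -0.3, 0.0]
finger_gap: 0.064
grip_force: 0.0
```

```bash
python3 pl.py 0.4137 0.267 0.13 107.5
python3 - <<'E'
from h import *
c=arm.camera_model("wrist"); import pickle; pickle.dump(c,open("c4.pkl","wb"))
a=arm.get_image("wrist")[:,:,::-1]
cv2.imwrite("pics/w4.png",a)
cv2.imwrite("pics/side4.png",arm.get_image("side")[:,:,::-1])
E
```

```text
t 16.55 pos [0.3516 0.2993 0.2011] yaw 107.65 gap 0.064 F [ 0.1 -0.3  0. ] grip 0.0 q6 0.35 tilt [-4.e-04 -3.e-04 -1.e+00]
now-frame shift [-49.6  49.4  71.1] after-turn shift [-49.5  49.5  71.1] turn 0.003
```

View pics/w4.png

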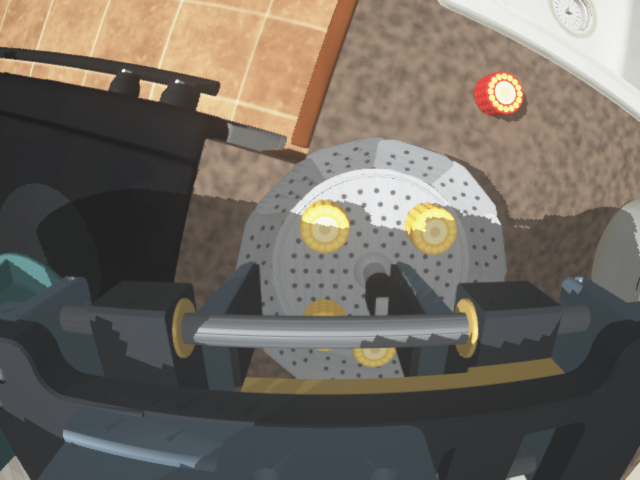

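A and B now stand on the floor at (324,230) and (432,229). l3 and l2 are still at (325,320) and (375,348). I'll check the new positions, then move over the grip.

```bash
python3 - <<'E'
from h import *; import pickle; c=pickle.load(open("c4.pkl","rb"))
for n,u,v,z in [("B",324,229,.058),("A",433,228,.058),("grip",382,303,.11)]:
    p=wray(u,v,z,c); d=(p-[.4134,.2667,0])[:2]; print(n,p.round(4),np.hypot(*d).round(4),(np.degrees(np.arctan2(d[1],d[0]))+162.5).round(1))
E
python3 pl.py 0.4134 0.2667 0.073 107.5
```

```text
B [0.3517 0.3003 0.058 ] 0.0702 314.0
A [0.4433 0.3308 0.058 ] 0.0707 227.5
grip [0.4085 0.2696 0.11  ] 0.0057 312.2
t 16.65 pos [0.3518 0.2994 0.2013] yaw 107.6 gap 0.0641 F [ 0.7 -0.4 -0. ] grip 0.0 q6 0.35 tilt [-2.e-04 -1.e-04 -1.e+00]
now-frame shift [-49.8  48.9 128.3] after-turn shift [-49.7  48.9 128.3] turn 0.002
```

Call:
arm_command:
  motion:
    - [-12,12,0,0.003,0.3]
    - [-16,16,0,0,0.3]
    - [-12,12,0,0,0.3]
    - [-9,9,0,0,0.3]
    - [0,0,15,0,0.3]
    - [0,0,20,0,0.3]
    - [0,0,15,0,0.3]
    - [0,0,10,0,0.3]
    - [0,0,0,0,0.3]
    - [0,0,0,0,0.3]

```text
clock: 17.65
ee_pos: [0.4134, 0.2674, 0.1418]
ee_rot: [[-0.297, 0.955, 0.0], [0.955, 0.297, 0.0], [0.0, 0.0, -1.0]]
contact_force: [0.2, 0.0, 1.1]
finger_gap: 0.0636
grip_force: 0.0
```

```bash
python3 pl.py 0.4134 0.2667 0.073 107.5;  python3 - <<'E'
from h import *
a=cv2.resize(arm.get_image("side")[160:300,190:360,::-1],(680,560)); cv2.imwrite("pics/s5.png",a)
E
```

```text
t 17.65 pos [0.4134 0.2674 0.1418] yaw 107.28 gap 0.0636 F [0.2 0.  1.1] grip 0.0 q6 0.23 tilt [ 1.e-04  0.e+00 -1.e+00]
now-frame shift [-0.7 -0.2 68.8] after-turn shift [-0.7 -0.2 68.8] turn -0.004
```

View pics/s5.png

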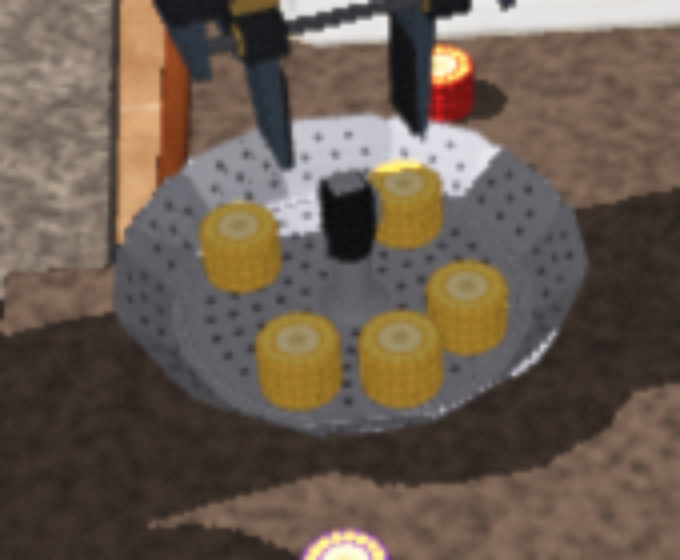

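All five pieces stand in a single layer, with tops at s5 (298,338), (402,338), (468,285), (405,183) and (240,228). The grip top is at (348,184), between the fingers.

Run:
```python
from h import *
from scipy.spatial.distance import pdist
P=np.array([ray("side",190+u/4-.4,160+v/4-.4,.058) for u,v in [(298,338),(402,338),(468,285),(405,183),(240,228)]])
print(P.round(4)); print((pdist(P)*1000).round(1)); print(ray("side",190+348/4-.4,160+184/4-.4,.11))
```

```text
[[0.3819 0.2036 0.058 ]
 [0.4359 0.1978 0.058 ]
 [0.4742 0.2353 0.058 ]
 [0.4467 0.3263 0.058 ]
 [0.3523 0.2962 0.058 ]]
[ 54.3  97.6 138.7  97.1  53.6 128.9 129.1  95.1 136.2  99. ]
[0.41378952 0.26403559 0.11      ]
```

Call:
arm_command:
  motion:
    - [0,0,15,0,0.3]
    - [0,0,20,0,0.3]
    - [0,0,18,0,0.3]
    - [0,0,10,0,0.3]
    - [0,0,5,0,0.3]
    - [0,0,0,0,0.3]
    - [0,0,0,0,0.3]

```text
clock: 18.4
ee_pos: [0.4136, 0.2675, 0.0741]
ee_rot: [[-0.297, 0.955, 0.001], [0.955, 0.297, 0.0], [0.0, 0.001, -1.0]]
contact_force: [0.5, 0.1, 0.0]
finger_gap: 0.0639
grip_force: 0.0
```

Spacing is at least 53 mm everywhere. Next I'll close gently on the grip, then pinch firmly.

Call:
arm_command:
  motion:
    - [0,0,0,0,0.45]
    - [0,0,0,0,0.55]
    - [0,0,0,0,0.6]
    - [0,0,0,0,0.64]
    - [0,0,0,0,0.68]
    - [0,0,0,0,0.72]
    - [0,0,0,0,0.76]
    - [0,0,0,0,0.8]
    - [0,0,0,0,0.8]
  grip_force: 40

```text
clock: 19.3
ee_pos: [0.4126, 0.2671, 0.0736]
ee_rot: [[-0.297, 0.955, -0.001], [0.955, 0.297, -0.001], [-0.0, -0.001, -1.0]]
contact_force: [-5.8, -1.2, 10.0]
finger_gap: 0.0261
grip_force: 40.0
```

The gap is 26.1 mm, so the button is flush. Now I'll pull up.

Call:
arm_command:
  motion:
    - [0,0,-3,0,0.8]
    - [0,0,-5,0,0.8]
    - [0,0,-6,0,0.8]
    - [0,0,-6,0,0.8]
    - [0,0,-6,0,0.8]
    - [0,0,-6,0,0.8]
    - [0,0,-6,0,0.8]
    - [0,0,-6,0,0.8]
    - [0,0,-3,0,0.8]
    - [0,0,0,0,0.8]
    - [0,0,0,0,0.8]

```text
clock: 20.4
ee_pos: [0.4134, 0.2673, 0.1205]
ee_rot: [[-0.296, 0.955, 0.001], [0.955, 0.296, 0.0], [0.0, 0.001, -1.0]]
contact_force: [-1.5, -1.0, 0.5]
finger_gap: 0.0258
grip_force: 40.0
```

```bash
python3 pl.py 0.4134 0.2667 0.12 107.5;  python3 - <<'E'
from h import *
a=cv2.resize(arm.get_image("side")[140:300,190:360,::-1],None,fx=3.5,fy=3.5); cv2.imwrite("pics/s6.png",a)
E
```

```text
t 20.4 pos [0.4134 0.2673 0.1205] yaw 107.25 gap 0.0258 F [-1.5 -1.   0.5] grip 40.0 q6 0.23 tilt [ 5.e-04  3.e-04 -1.e+00]
now-frame shift [-0.6 -0.2  0.5] after-turn shift [-0.6 -0.2  0.5] turn -0.004
```

View pics/s6.png

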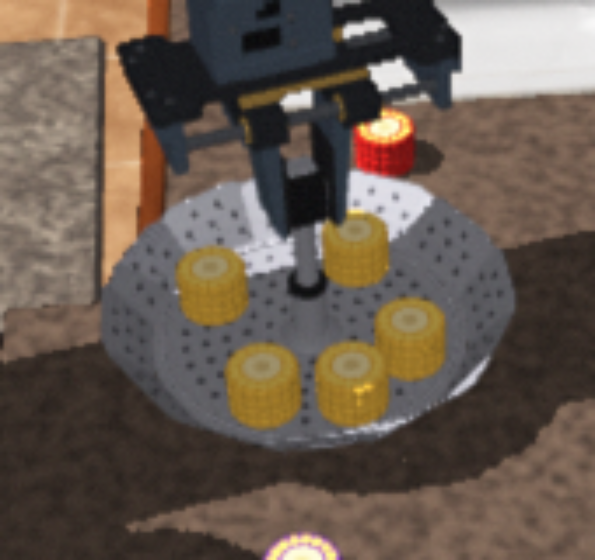

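The handle is drawn out with its rod visible, the basket is still standing, and the corn is spread. Now the lift.

Call:
arm_command:
  motion:
    - [0,0,-2,0,0.8]
    - [0,0,-4,0,0.8]
    - [0,0,-6,0,0.8]
    - [0,0,-8,0,0.8]
    - [0,0,-10,0,0.8]
    - [0,0,-10,0,0.8]
    - [0,0,-10,0,0.8]
    - [0,0,-10,0,0.8]
    - [0,0,-8,0,0.8]
    - [0,0,-6,0,0.8]
    - [0,0,-4,0,0.8]
    - [0,0,-2,0,0.8]
  grip_force: 50

```text
clock: 21.65
ee_pos: [0.4132, 0.2673, 0.2007]
ee_rot: [[-0.296, 0.955, 0.0], [0.955, 0.296, 0.0], [0.0, 0.0, -1.0]]
contact_force: [0.0, 0.2, -6.6]
finger_gap: 0.0256
grip_force: 50.0
```

Call:
arm_command:
  motion:
    - [0,0,0,0,0.8]
    - [0,0,0,0,0.8]
    - [0,0,0,0,0.8]
    - [0,0,0,0,0.8]
    - [0,0,0,0,0.8]

```text
clock: 22.15
ee_pos: [0.4131, 0.2672, 0.2003]
ee_rot: [[-0.296, 0.955, -0.0], [0.955, 0.296, -0.0], [-0.0, -0.0, -1.0]]
contact_force: [-0.3, 0.8, -7.0]
finger_gap: 0.0255
grip_force: 50.0
```

```bash
python3 pl.py 0.4134 0.2667 0.2 107.5;  python3 - <<'E'
from h import *
a=cv2.resize(arm.get_image("side")[120:300,190:360,::-1],None,fx=3.3,fy=3.3); cv2.imwrite("pics/s7.png",a)
E
```

```text
t 22.15 pos [0.4131 0.2672 0.2003] yaw 107.24 gap 0.0255 F [-0.3  0.8 -7. ] grip 50.0 q6 0.23 tilt [-3.e-04 -1.e-04 -1.e+00]
now-frame shift [-0.6  0.1  0.3] after-turn shift [-0.6  0.1  0.3] turn -0.004
```

View pics/s7.png

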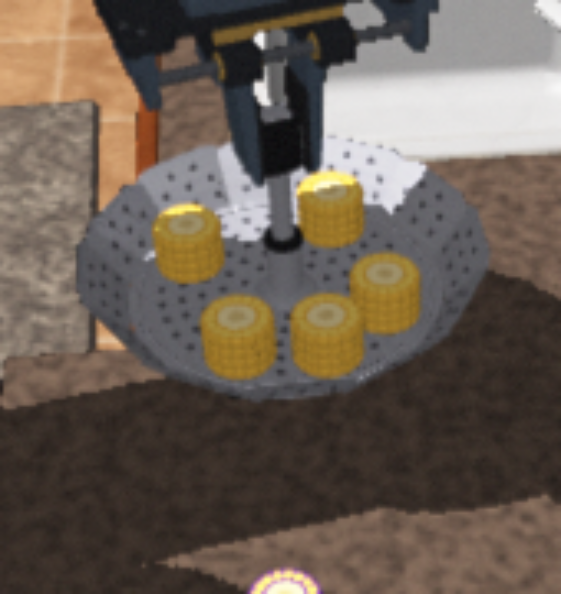

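The basket hangs level about 78 mm up, carrying roughly 7 N. The corn is still spread, and the handle is held at full travel.

```bash
python3 -c "
from bench import arm; print(arm.hand_in())"
```

```text
the job is handed in; nothing more can be done
None
```

The job is handed in (it returned no verdict): the corn is spread in one layer, the button is pressed, the handle is fully drawn out, and the basket is held level about 78 mm above the worktop.

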